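# Find the hidden catch of a slide box and let its lid spring open

## Robot

A 7-joint arm with a two-finger parallel gripper is mounted at the origin on the work surface. World frame = base frame: x ahead of the robot, y to its left, z up, the work surface at z = 0. Lengths are in m, angles in rad, forces in N, time in s.
With the tool pointing down it reaches from about 0.4 to 0.875 m from the base axis. Payload 19.3 kg.
Tool frame: the origin (TCP) lies midway between the tips of the shut fingers; the grasp point (between the pads) lies 19 mm behind it; z points along the fingers, y is the line along which they close (so a half turn about z gives the same grasp; the last joint's range is limited). The gripper opens to 85 mm and grips with 20 to 120 N. Pads are 22 mm wide; open, the fingers measure 114 mm over their backs; the gripper's body (76 mm by 85 mm) begins 54 mm behind the grasp point. The pads swing forward as they close: fully open they stand 13 mm farther back than shut.
Start: joints at [1.217, 0.521, -0.036, 1.599, 0.021, 1.021, -0.113], TCP at [0.175, -0.6, 0.231] pointing down, gripper open.
Joint ranges: [-2.91, 2.91], [-0.3, 2.13], [-1.5, 1.42], [0.17, 2.43], [-1.26, 4.41], [0.16, 1.93], [-2.52, 2.52]. Speed limits (rad/s): [1.89, 1.89, 2.39, 2.39, 3.01, 3.01, 3.01].

## Interface

Orientations are given as [roll, pitch, yaw] about the fixed x, y, z axes, in that order (R = Rz(yaw) Ry(pitch) Rx(roll)).
In Python, from workcell import bot gives the robot as it stands.
- The arm moves only by the tool move_arm, never from a script. Its argument "moves" is a list that holds one entry, the list of rows, each a list of 7 numbers: the opening, from 0 (shut) to 1 (fully open), then the shift along the tool's x, y, z in units of 1000 mm (1.0 is 1000 mm), then the turn, a rotation vector about the tool's x, y, z in units of 2 pi rad (1.0 is 2 pi rad). A call has 1 to 5 rows; each row is the pose to reach, as a shift and turn from the pose commanded when the call began, along the tool's axes at that moment, turning the shorter way round; what a row does not reach only later rows make up. A row lasts 1/10 s, in which the tool goes at most 50 mm and 8.59 degrees, less where a joint would pass 70% of its speed; a pose out of reach is approached as far as the arm can. A call with a number of a shift or a turn outside -1 to 1 is refused whole. A call with a gripper value outside its range is refused whole. The fingers move at their own pace and stop on an object; "force" is the grip in N (left out, the last holds). Time passes only in rows, so rows that repeat a pose let the fingers close. It gives the time, the measured TCP pose, the force, the opening and the grip force at its end, in the units of the state.
- bot.observe(): the state, without advancing time (a new reading comes with each control period).
- bot.grab_frame(name): name is "side" or "top" or "wrist"; returns the picture (480x640x3 uint8, red, green, blue); there is no depth.
- bot.camera_params(name): a dict with "vertical_fov" (degrees; the focal length in pixels is half the picture's height over the tangent of half this angle, whatever the lens; pixels are square), "cx", "cy" (the principal point, pixels), "D" ([k1, k2, p1, p2, k3] as OpenCV has them; the pictures are not rectified), "R" (3x3) and "t" (3): a world point X has camera coordinates R X + t. Camera axes: x right, y down, z forward; pixel columns grow to the right and rows downward; lengths in m; the calibration is good to about 2 mm. A picture is of the moment at which its call begins: read the wrist's pose just before it. camera_params takes no time and is no camera call; for the wrist camera it gives the pose at the moment of the call.
- bot.job_done(): hands the job in; it is judged then, once.
The state is a dict: "clock": time; "qpos": joint angles; "qd": joint speeds; "joint_efforts": joint torques, N m; "position": TCP position; "tool_rot": TCP orientation; "force": force on the tool from outside, world axes, zero at the start; "moment": the same for the moment, N m; "grip_width": finger opening in m; "finger_force": force on a finger pad.
Only numpy, scipy, OpenCV 4.12 (cv2) and the standard library are available. Lean on these libraries where they do the work, as an engineer would, in place of code of your own. Each camera call takes 0.05 s, during which the arm holds its last target. There are 200 camera calls.

## Task

Open the grey microscope-slide box using a fingertip only. Put a fingertip on the top of the rail along its front, at either end, run it along the rail until you find the notch, and press down the catch plate inside the notch so that the lid is released. Then take the hand away and let the lid spring right open by itself (do not lift the lid), leaving the bottles and other things round the box where they are.

Things in the scene. Friction and masses are not known exactly. Their poses are not given: they have to be found in the camera images.
- slidebox: Grey slide box, 50 mm high, heavy, does not move. Origin on the bench; x points from the front rail to the lid's hinge, y left along the rail. Rail: flat-topped bar, x -106 to -72, y -132 to +132 mm, top at z 50 mm, flush with the lid. Lid: x -72 to +100 mm, hinge along y at x 100, z 44 mm.
- rail_left (a point): Point on the rail's top near its left end (box x -96, y +121, z 50 mm), 10 mm behind the rail's front face. The last 22 mm of the rail at either end are solid. Rail_left to rail_right is the line to feel along; it also crosses the catch plate where it is well pressed.
- rail_right (a point): The same near the right end (box x -96, y -121, z 50 mm). Somewhere between the ends one 44 mm long notch is cut into the rail, open above and to the front. Where it is differs from box to box and is not given (middle at y -88, -44, 0, +44 or +88 mm): feel for it or look from above.
- catch (a joint): Angle of the catch plate (42 mm long, same grey) in the notch: 0 at rest, 0.24 rad fully down. It slopes up to the front, its front edge 7 mm below the rail's top. Pressed straight down near its front it tips about its rear: it yields from about 2.5 N, frees the lid at 0.16 rad (front edge 5 mm down), is fully down after 8 mm at 6 to 8 N, and springs back when left.
- lid (a joint): Angle of the sprung lid: 0 shut, 1.80 rad fully open (a little past upright); its front edge rises. Once released it swings up by itself within about 3 s, pushing with less than 2 N at its edge, as soon as nothing is in its way, and stays open.
- oil: Bystander: brown immersion-oil bottle, 32 mm across, 75 mm tall, loose; origin under its centre.
- stain: Bystander: brown stain bottle with white cap, 42 mm across, 85 mm tall, loose; origin under its centre.
- mailer: Bystander: white plastic slide mailer, 34 x 86 x 14 mm, loose, lying in front of the box; origin under its centre.
- coverslips: Bystander: clear box of cover slips with white lid, 40 x 60 x 22 mm, loose; origin under its centre.
- dish: Bystander: closed Petri dish, 92 mm across, 16 mm high, loose; origin under its centre.
- forceps: Bystander: steel forceps, about 112 mm long, 8 mm high, lying loose; origin near the middle, on the bench.
- tray: Bystander: flat aluminium slide tray with four slides, 100 x 190 x 9 mm, loose; origin under its centre.
There are look-alikes about, which are no part of the job. Leave any blue look-alike of the part that bears catch alone.

How it is judged:
By the outcome, as a careful person would: the job done as asked, in the order asked, and still so for the second after the job is handed in, with the robot touching nothing.
It also fails if it takes over 70 s, if anything falls off the work surface, if the arm or the gripper's body presses on something with over 40 N, if the wrist force passes 120 N, or if a joint passes its speed limit or range.

## Working session

There is one attempt and no reset: what is moved stays moved. The work goes in short steps, Python scripts to look and compute and a tool call to move; the robot and the scene stay as the last step left them, time stands still between calls to the robot, and variables do not carry over. Pictures are saved under pics/ and viewed, at most 10 in all, crops included, and the job is handed in when it is done.

Besides the shell and the picture viewer there is one more tool, called after "Request:" by a JSON object that holds its "op" and its "data", one argument or row to a line. move_arm: Moves the arm, as the interface text tells. Shifts and turns lie within -1 to 1; 1 stands for 1000 mm of shift or 2 pi rad of turn. Its arguments: {"type":"object","properties":{"moves":{"type":"array"},"force":{"type":"number"}},"required":["moves"]}

```bash
mkdir -p pics; python3 - <<'E'
from workcell import bot
import cv2
for n in ("top","side"):
    im=bot.grab_frame(n); cv2.imwrite(f"pics/{n}0.png",im[:,:,::-1])
    p=bot.camera_params(n); print(n,p)
s=bot.observe(); print(s)
E
```

```text
top {'vertical_fov': 52.21515444096686, 'cx': 322.8889025344538, 'cy': 238.90846272285526, 'D': array([-0.02825677,  0.        ,  0.        ,  0.        ,  0.        ]), 'R': array([[ 0.02147482, -0.99967497,  0.01373976],
       [-0.9853012 , -0.02349161, -0.16920311],
       [ 0.16947089, -0.0099042 , -0.98548543]]), 't': array([-0.03773418,  0.569459  ,  1.17972952])}
side {'vertical_fov': 47.870101518213275, 'cx': 324.160007730188, 'cy': 242.08112584141185, 'D': array([0.04845017, 0.        , 0.        , 0.        , 0.        ]), 'R': array([[-0.69146508, -0.72219518, -0.01761152],
       [-0.3900978 ,  0.39379567, -0.83231525],
       [ 0.6080294 , -0.56864671, -0.55402271]]), 't': array([0.38364017, 0.29318866, 0.91043014])}
{'clock': 0.1, 'qpos': array([ 1.21679718,  0.52196129, -0.03634426,  1.59991569,  0.02122084,
        1.02108148, -0.11278164]), 'qd': array([ 0.00084692, -0.00273384, -0.00052261, -0.00162197, -0.00073637,
       -0.00194014,  0.00105991]), 'joint_efforts': array([ 5.12458166e-03, -9.28478551e+01,  1.98447816e+00, -3.70523000e+01,
        1.81335822e-02,  5.40688459e-03, -5.29047372e-05]), 'position': array([ 0.17489817, -0.59973871,  0.23079145]), 'tool_rot': array([-3.14061546e+00,  7.61006951e-05,  2.83831417e-01]), 'force': array([-0.23378285, -0.71418642, -0.39558216]), 'moment': array([ 0.04614668, -0.01106693, -0.00610894]), 'finger_force': 0.0, 'grip_width': 0.08556670567422542}
```

View pics/top0.png

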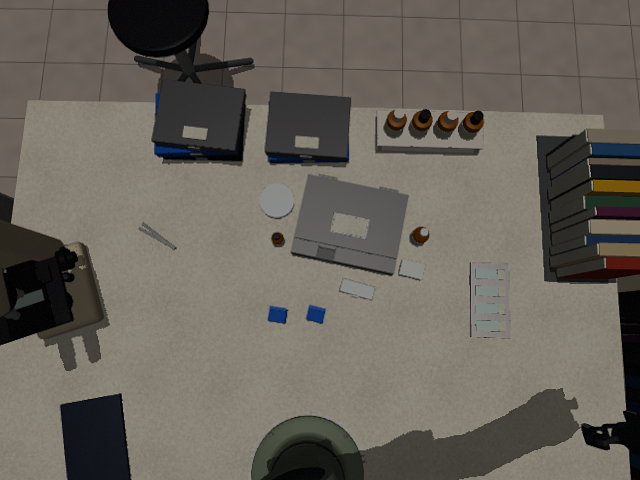

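View pics/side0.png

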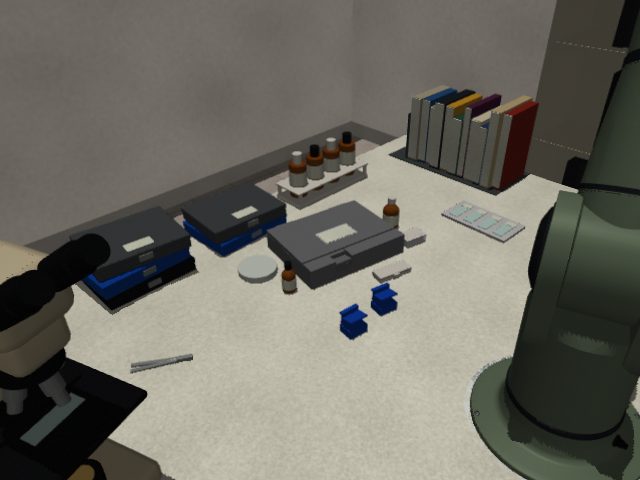

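The grey slide box is in the top view at about (350,225), with its rail in front from (293,252) to (394,270). A notch-like patch shows at (327,253). The dark stacked boxes at the back and the blue catch parts at (278,314) and (316,314) are look-alikes. I'll confirm in an enlarged crop.

```bash
python3 - <<'E'
import cv2
im=cv2.imread("pics/top0.png")[165:305,265:435]
im=cv2.convertScaleAbs(im,alpha=1.6)
cv2.imwrite("pics/c1.png",cv2.resize(im,None,fx=4.25,fy=4.25,interpolation=cv2.INTER_CUBIC))
E
```

```text
(no output)
```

View pics/c1.png

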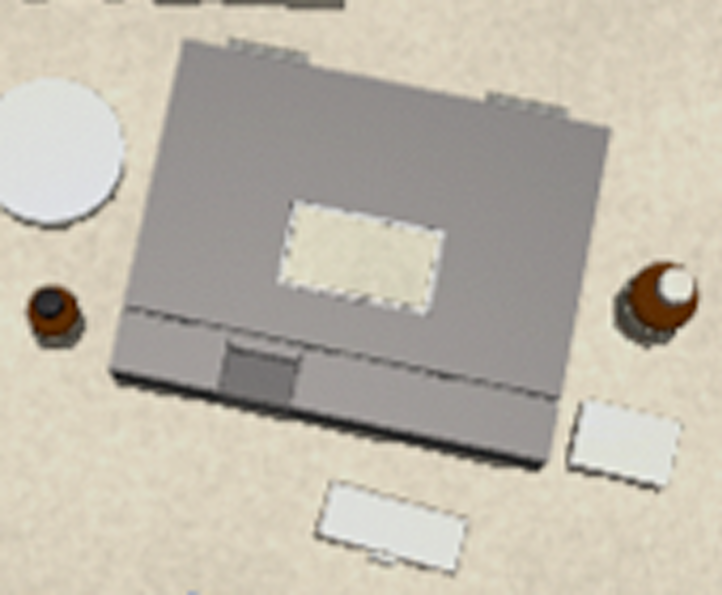

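The crop shows the grey box with its rail in front. The notch is at crop (222–300, 345–400), about a third of the way from the left, which fits y = +44. Now the box pose.

```bash
cat > h.py <<'E'
import numpy as np,cv2
from workcell import bot
from scipy.spatial.transform import Rotation as Ro
def ray(name,uv,z):
    p=bot.camera_params(name); f=240/np.tan(np.radians(p["vertical_fov"]/2))
    K=np.array([[f,0,p["cx"]],[0,f,p["cy"]],[0,0,1]])
    n=cv2.undistortPoints(np.array(uv,float).reshape(-1,1,2),K,p["D"])[:,0]
    R,t=p["R"],p["t"]; C=-R.T@t; d=np.c_[n,np.ones(len(n))]@R
    return C+d*((z-C[2])/d[:,2])[:,None]
def tool(goal,rpy=None):
    "shift in tool axes, turn/2pi, from measured pose"
    s=bot.observe(); R=Ro.from_euler('xyz',s["tool_rot"])
    o=R.inv().apply(np.array(goal)-s["position"])
    w=(R.inv()*Ro.from_euler('xyz',rpy)).as_rotvec()/(2*np.pi) if rpy is not None else 0
    return o.round(4),np.round(w,4)
E
python3 - <<'E'
from h import *
c=np.array([(185,40),(609,128),(545,462),(112,371),(130,308),(557,397),(222,374),(297,390)])/4.25+[265,165]-0.38
W=ray("top",c,.05)[:,:2]
B=np.array([(100,132),(100,-132),(-106,-132),(-106,132),(-72,132),(-72,-132)])/1e3
b,w=B-B.mean(0),W[:6]-W[:6].mean(0)
th=np.arctan2((b[:,0]*w[:,1]-b[:,1]*w[:,0]).sum(),(b*w).sum())
R=np.array([[np.cos(th),-np.sin(th)],[np.sin(th),np.cos(th)]]); t=W[:6].mean(0)-R@B.mean(0)
print(th,t,"resid",(((W-t)@R)[:6]-B)*1e3,"notch",((W-t)@R)[6:]*1e3)
for n,p in dict(left=(-96,121),right=(-96,-121),catch=(-96,44)).items(): print(n,R@np.array(p)/1e3+t)
print("bystanders",(ray("top",[(278,238),(420,235),(358,289),(411,270)],.02)[:,:2]-t)@R)
E
```

```text
-0.18527155479870813 [ 0.61702621 -0.09347738] resid [[-1.53419735 -1.54705183]
 [-1.76831565  1.82933655]
 [-1.70073559  3.07396227]
 [-1.62021977 -2.10326345]
 [ 3.21331565 -4.37485176]
 [ 3.41015271  3.12186822]] notch [[-95.98688756  66.41437111]
 [-96.14397324  21.43689087]]
left [0.54495896 0.04313635]
right [ 0.5003793  -0.19472212]
catch [ 0.53077452 -0.03254589]
bystanders [[-0.07538471  0.17265737]
 [ 0.00828753 -0.18370548]
 [-0.16108012 -0.05371542]
 [-0.08586021 -0.17679908]]
```

The residuals are small. The notch spans y 66 to 21, so it is centred at +44. Plan: shut the fingers, turn to yaw 1.386 (pad width along the rail), touch at rail_left, then slide toward -y.

```bash
python3 -c "
from h import *
print(tool((.45,-.3,.2),(np.pi,0,1.0)))"
```

```text
(array([ 0.348 , -0.2107,  0.031 ]), array([-0.0002, -0.    , -0.114 ]))
```

Request:
{"op": "move_arm", "data": {
  "moves": [
    [[0,0.348,-0.211,0.03,0,0,-0.114],[0,0.348,-0.211,0.03,0,0,-0.114],[0,0.348,-0.211,0.03,0,0,-0.114],[0,0.348,-0.211,0.03,0,0,-0.114],[0,0.348,-0.211,0.03,0,0,-0.114]]
  ]
}}

```text
clock: 0.6
position: [0.3444, -0.4145, 0.2128]
tool_rot: [-3.142, -0.0, 1.006]
force: [0.8, -1.4, -0.5]
grip_width: 0.0123
finger_force: 0.0
```

```bash
python3 -c "
from h import *
print(tool((.45,-.3,.2),(np.pi,0,1.0)),bot.observe()['position'],bot.observe()['tool_rot'])"
```

```text
(array([0.1533, 0.0279, 0.0128]), array([-0.    , -0.    ,  0.0009])) [ 0.34435944 -0.41453355  0.21276639] [-3.14155582e+00 -2.10593470e-06  1.00591469e+00]
```

```bash
python3 -c "
from h import *
print(tool((.545,.043,.14),(np.pi,0,1.386)))"
```

```text
(array([ 0.4939, -0.0755,  0.0728]), array([-0.    , -0.    , -0.0605]))
```

Request:
{"op": "move_arm", "data": {
  "moves": [
    [[0,0.494,-0.076,0.07,0,0,-0.0605],[0,0.494,-0.076,0.07,0,0,-0.0605],[0,0.494,-0.076,0.07,0,0,-0.0605],[0,0.494,-0.076,0.07,0,0,-0.0605],[0,0.494,-0.076,0.07,0,0,-0.0605]]
  ]
}}

```text
clock: 1.1
position: [0.4443, -0.1882, 0.178]
tool_rot: [-3.142, -0.0, 1.38]
force: [1.5, -0.4, 0.1]
grip_width: -0.0004
finger_force: 0.0
```

```bash
python3 -c "
from h import *
print(tool((.545,.043,.12),(np.pi,0,1.386)),bot.observe()['position'],bot.observe()['tool_rot'])"
```

```text
(array([0.2461, 0.055 , 0.058 ]), array([-0.   , -0.   , -0.001])) [ 0.4442583  -0.18821027  0.17797355] [-3.14156012e+00 -4.86114534e-05  1.37988007e+00]
```

Request:
{"op": "move_arm", "data": {
  "moves": [
    [[0,0.246,0.055,0.058,0,0,-0.001],[0,0.246,0.055,0.058,0,0,-0.001],[0,0.246,0.055,0.058,0,0,-0.001],[0,0.246,0.055,0.058,0,0,-0.001],[0,0.246,0.055,0.058,0,0,-0.001]]
  ]
}}

```text
clock: 1.6
position: [0.5416, 0.0353, 0.1215]
tool_rot: [-3.141, 0.0, 1.386]
force: [1.7, -0.9, -0.3]
grip_width: -0.0001
finger_force: 0.0
```

```bash
python3 - <<'E'
from h import *
print(tool((.545,.043,.06),(np.pi,0,1.386)),bot.observe()['position'],bot.observe()['force'])
im=bot.grab_frame("wrist"); cv2.imwrite("pics/w1.png",im[:,:,::-1])
p=bot.camera_params("wrist")
f=240/np.tan(np.radians(p["vertical_fov"]/2));K=np.array([[f,0,p["cx"]],[0,f,p["cy"]],[0,0,1]])
for n,X in dict(left=(.545,.0431,.05),right=(.5004,-.1947,.05),catch=(.5308,-.0325,.05)).items():
    print(n,cv2.projectPoints(np.array([X]),cv2.Rodrigues(p["R"])[0],p["t"],K,p["D"])[0].ravel())
E
```

```text
(array([0.0082, 0.002 , 0.0615]), array([-0.,  0.,  0.])) [0.54158842 0.0352686  0.1215297 ] [ 1.74710157 -0.88282959 -0.25527008]
left [327.50214001 262.94746457]
right [323.43404779 572.13497133]
catch [325.90752832 387.54071896]
```

View pics/w1.png

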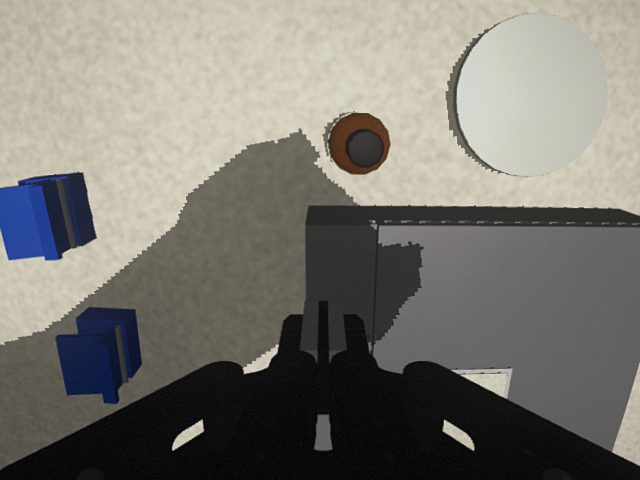

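The wrist picture confirms it. The rail's left front corner is at (307,225) and the seam at (378,225), so the rail_left projection (327,263) sits about 10 mm behind the front face. Now I descend.

Request:
{"op": "move_arm", "data": {
  "moves": [
    [[0,0.008,0.002,0.03,0,0,0],[0,0.008,0.002,0.062,0,0,0],[0,0.008,0.002,0.066,0,0,0],[0,0.008,0.002,0.066,0,0,0],[0,0.008,0.002,0.066,0,0,0]]
  ]
}}

```text
clock: 2.15
position: [0.5452, 0.0407, 0.0574]
tool_rot: [3.14, -0.0, 1.386]
force: [0.3, -0.4, -0.3]
grip_width: -0.0002
finger_force: 0.0
```

Request:
{"op": "move_arm", "data": {
  "moves": [
    [[0,0.001,0,0.002,0,0,0],[0,0.001,0,0.004,0,0,0],[0,0.001,0,0.005,0,0,0],[0,0.001,0,0.006,0,0,0],[0,0.001,0,0.006,0,0,0]]
  ]
}}

```text
clock: 2.65
position: [0.5448, 0.0419, 0.0502]
tool_rot: [-3.141, 0.0, 1.386]
force: [0.0, -0.5, 0.4]
grip_width: 0.0001
finger_force: 0.0
```

Request:
{"op": "move_arm", "data": {
  "moves": [
    [[0,0,0,0.001,0,0,0],[0,0,0,0.001,0,0,0],[0,0,0,0.001,0,0,0]]
  ]
}}

```text
clock: 2.95
position: [0.5449, 0.0419, 0.05]
tool_rot: [3.141, 0.0, 1.386]
force: [-6.5, -1.5, 19.9]
grip_width: 0.0002
finger_force: 9.9
```

Request:
{"op": "move_arm", "data": {
  "moves": [
    [[0,-0.002,0,-0.0005,0,0,0],[0,-0.008,0,-0.0005,0,0,0],[0,-0.016,0,-0.0005,0,0,0],[0,-0.024,0,-0.0005,0,0,0],[0,-0.032,0,-0.0005,0,0,0]]
  ]
}}

```text
clock: 3.45
position: [0.5396, 0.0107, 0.0501]
tool_rot: [3.14, -0.001, 1.387]
force: [1.3, 3.9, 6.8]
grip_width: -0.0
finger_force: 3.5
```

Request:
{"op": "move_arm", "data": {
  "moves": [
    [[0,-0.008,0,0,0,0,0],[0,-0.016,0,0,0,0,0],[0,-0.024,0,0,0,0,0],[0,-0.024,0,0,0,0,0]]
  ]
}}

```text
clock: 3.85
position: [0.5349, -0.0143, 0.05]
tool_rot: [3.141, 0.0, 1.385]
force: [0.6, -5.5, 7.5]
grip_width: -0.0001
finger_force: 4.1
```

Request:
{"op": "move_arm", "data": {
  "moves": [
    [[0,-0.006,0,0,0,0,0],[0,-0.012,0,0,0,0,0],[0,-0.018,0,0,0,0,0],[0,-0.018,0,0,0,0,0]]
  ]
}}

```text
clock: 4.25
position: [0.5309, -0.0321, 0.0495]
tool_rot: [-3.141, 0.001, 1.385]
force: [-0.2, 0.1, -0.8]
grip_width: 0.0001
finger_force: 0.0
```

```bash
python3 -c "
from h import *
print(tool((.5308,-.0325,.05),(np.pi,0,1.386)),bot.observe()['position'],bot.observe()['force'])"
```

```text
(array([-0.0004, -0.    , -0.0005]), array([-0.0001,  0.0001, -0.0001])) [ 0.53088731 -0.03211569  0.04950353] [-0.16645874  0.07822625 -0.7620903 ]
```

The force fell to zero, so the tip is over the notch middle. Now I press the plate.

Request:
{"op": "move_arm", "data": {
  "moves": [
    [[0,0,0,0.003,0,0,0],[0,0,0,0.006,0,0,0],[0,0,0,0.008,0,0,0],[0,0,0,0.009,0,0,0],[0,0,0,0.009,0,0,0]]
  ]
}}

```text
clock: 4.75
position: [0.5311, -0.0306, 0.0405]
tool_rot: [-3.141, 0.0, 1.387]
force: [-2.4, 1.0, 4.0]
grip_width: -0.0001
finger_force: 2.1
```

Request:
{"op": "move_arm", "data": {
  "moves": [
    [[0,0,0,0.001,0,0,0],[0,0,0,0.002,0,0,0],[0,0,0,0.003,0,0,0],[0,0,0,0.004,0,0,0],[0,0,0,0.004,0,0,0]]
  ]
}}

```text
clock: 5.25
position: [0.5309, -0.0307, 0.0367]
tool_rot: [-3.141, 0.0, 1.387]
force: [-3.5, 0.3, 10.5]
grip_width: -0.0002
finger_force: 3.8
```

```bash
python3 - <<'E'
from h import *
im=bot.grab_frame("side"); cv2.imwrite("pics/s2.png",cv2.resize(im[170:320,230:430,::-1],None,fx=4,fy=4))
print(bot.observe()['position'])
E
```

```text
[ 0.53095491 -0.03064868  0.03677159]
```

View pics/s2.png

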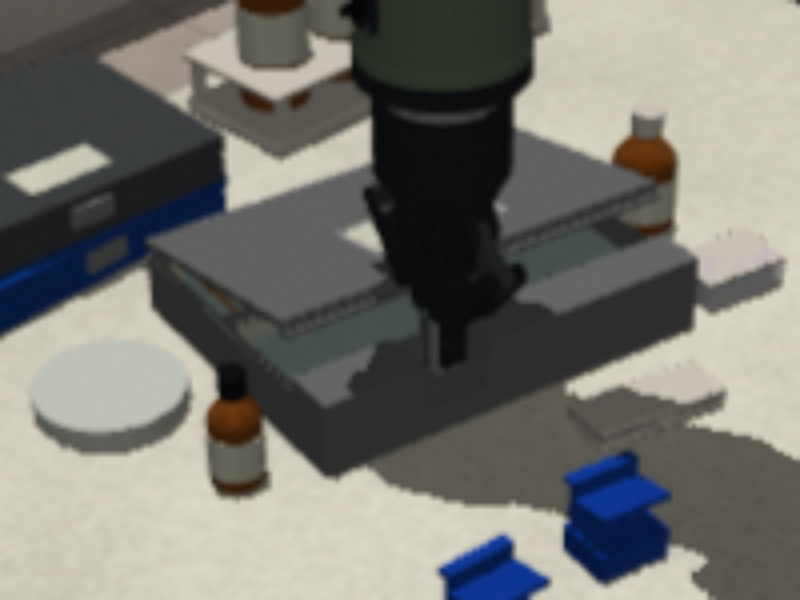

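The lid is released and has risen part way, with its edge at the hand (450,300). I take the hand straight back toward the robot, through the notch's open front, then up.

Request:
{"op": "move_arm", "data": {
  "moves": [
    [[0,0,-0.004,-0.006,0,0,0],[0,0,-0.03,-0.01,0,0,0],[0,0,-0.07,-0.014,0,0,0],[0,0,-0.1,-0.04,0,0,0],[0,0,-0.1,-0.08,0,0,0]]
  ]
}}

```text
clock: 5.8
position: [0.4281, -0.0121, 0.1161]
tool_rot: [-3.136, 0.002, 1.389]
force: [0.6, -0.9, 0.1]
grip_width: -0.0001
finger_force: 0.0
```

Request:
{"op": "move_arm", "data": {
  "moves": [
    [[0,0,0,-0.05,0,0,0],[0,0,0,-0.1,0,0,0],[0,0,0,-0.1,0,0,0],[0,0,0,-0.1,0,0,0],[0,0,0,-0.1,0,0,0]]
  ]
}}

```text
clock: 6.3
position: [0.4324, -0.0126, 0.216]
tool_rot: [-3.141, 0.0, 1.386]
force: [0.3, 0.4, -0.2]
grip_width: 0.0006
finger_force: 0.0
```

Request:
{"op": "move_arm", "data": {
  "moves": [
    [[0,0,0,0,0,0,0],[0,0,0,0,0,0,0],[0,0,0,0,0,0,0],[0,0,0,0,0,0,0],[0,0,0,0,0,0,0]]
  ]
}}

```text
clock: 6.8
position: [0.4329, -0.0125, 0.2166]
tool_rot: [-3.141, -0.0, 1.386]
force: [-0.6, 0.5, 0.6]
grip_width: -0.0001
finger_force: 0.0
```

Request:
{"op": "move_arm", "data": {
  "moves": [
    [[0,0,0,0,0,0,0],[0,0,0,0,0,0,0],[0,0,0,0,0,0,0],[0,0,0,0,0,0,0],[0,0,0,0,0,0,0]]
  ]
}}

```text
clock: 7.3
position: [0.433, -0.0125, 0.2167]
tool_rot: [3.142, 0.0, 1.386]
force: [0.4, 0.8, -0.0]
grip_width: -0.0001
finger_force: 0.0
```

Request:
{"op": "move_arm", "data": {
  "moves": [
    [[0,0,0,0,0,0,0],[0,0,0,0,0,0,0],[0,0,0,0,0,0,0],[0,0,0,0,0,0,0],[0,0,0,0,0,0,0]]
  ]
}}

```text
clock: 7.8
position: [0.433, -0.0125, 0.2167]
tool_rot: [-3.142, -0.0, 1.386]
force: [-0.7, -0.3, 0.3]
grip_width: 0.0001
finger_force: 0.0
```

Request:
{"op": "move_arm", "data": {
  "moves": [
    [[0,0,0,0,0,0,0],[0,0,0,0,0,0,0],[0,0,0,0,0,0,0],[0,0,0,0,0,0,0],[0,0,0,0,0,0,0]]
  ]
}}

```text
clock: 8.3
position: [0.433, -0.0125, 0.2167]
tool_rot: [-3.142, -0.0, 1.386]
force: [0.3, 0.4, 0.1]
grip_width: 0.0004
finger_force: 0.0
```

```bash
python3 - <<'E'
from h import *
im=bot.grab_frame("side"); cv2.imwrite("pics/s3.png",im[:,:,::-1])
E
```

```text
(no output)
```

View pics/s3.png

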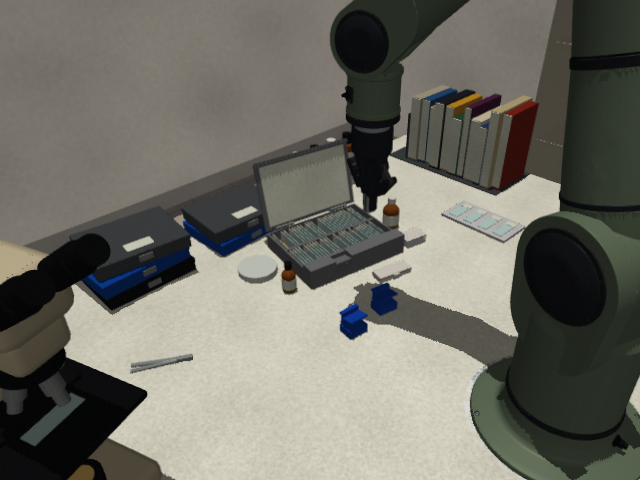

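The lid stands open past upright at (305,185), and all the bystanders are where they were. I'll allow one more second for it to settle, then hand in.

Request:
{"op": "move_arm", "data": {
  "moves": [
    [[0,0,0,0,0,0,0],[0,0,0,0,0,0,0],[0,0,0,0,0,0,0],[0,0,0,0,0,0,0],[0,0,0,0,0,0,0]]
  ]
}}

```text
clock: 8.85
position: [0.433, -0.0125, 0.2167]
tool_rot: [3.142, -0.0, 1.386]
force: [0.7, -0.6, -0.3]
grip_width: -0.0004
finger_force: 0.0
```

Request:
{"op": "move_arm", "data": {
  "moves": [
    [[0,0,0,0,0,0,0],[0,0,0,0,0,0,0],[0,0,0,0,0,0,0],[0,0,0,0,0,0,0],[0,0,0,0,0,0,0]]
  ]
}}

```text
clock: 9.35
position: [0.433, -0.0125, 0.2167]
tool_rot: [3.142, -0.0, 1.386]
force: [-0.6, -1.1, 0.2]
grip_width: -0.0001
finger_force: 0.0
```

```bash
python3 -c "
from h import *
print(bot.job_done())"
```

```text
the job is handed in; nothing more can be done
None
```

The job is handed in: I felt along the rail from its left end, found the notch at y = +44 mm and pressed the catch; once the hand was withdrawn the lid sprang open, and the last picture shows the bystanders still in place.

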